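# Square a dusted print tile into the corner of the photo stage

## Robot

A 7-joint arm with a two-finger parallel gripper is mounted at the origin on the work surface. World frame = base frame: x ahead of the robot, y to its left, z up, the work surface at z = 0. Lengths are in m, angles in rad, forces in N, time in s.
With the tool pointing down it reaches from about 0.4 to 0.85 m from the base axis. Payload 6.9 kg.
Tool frame: the origin (TCP) lies midway between the tips of the shut fingers; the grasp point (between the pads) lies behind it (ctrl.pinch_z is the z of the grasp point in the tool frame, in m); z points along the fingers, y is the direction in which the jaws open and shut (so a half turn about z gives the same grasp; the last joint's range is limited). The gripper opens to 85 mm and grips with 20 to 120 N. Pads are 22 mm wide; open, the fingers measure 114 mm over their backs; the gripper's body (76 mm by 85 mm) begins 54 mm behind the grasp point. The pads swing forward as they close: fully open they stand 13 mm farther back than shut.
Start: joints at [-1.103, 0.507, -0.238, 1.5, 0.126, 1.149, -0.155], TCP at [0.221, 0.585, 0.231] pointing down, gripper open.
Joint ranges: [-3.08, 3.08], [-0.24, 2.05], [-1.43, 1.35], [0, 2.5], [-1.52, 4.66], [0.17, 1.96], [-2.89, 2.89]. Speed limits (rad/s): [2.39, 2.39, 3.14, 3.14, 3.14, 3.14, 3.14].

## Interface

Orientations are given as a unit quaternion [w, x, y, z].
In Python, from station import ctrl, get_state, vision, ticket, models gives the robot as it stands. Calls block until the motion is done:
- ctrl.movep(position, orientation): joint-space move of the TCP to a pose.
- ctrl.movel(position, frame=None, max_speed=0.15): straight line of the TCP; frame=None keeps the orientation; max_speed is the mean speed in m/s.
- ctrl.set_joints(angles): joint-space move.
- ctrl.ungrasp() and ctrl.close_gripper(force=None): open the fingers fully, or close them until they stop; force is the grip in N (None keeps the last).
- ctrl.pause(seconds).
- ctrl.ik(position, orientation): joint angles nearest the present ones, or None.
- get_state(): the state.
- vision.grab_frame(name): name is "scene" or "side" or "wrist"; returns (picture, depth): 384x512x3 uint8, blue, green, red; 384x512 float32, m along the optical axis (not along the pixel's ray), 0 where there is no reading.
- vision.camera_info(name): a dict with "mtx" (3x3 intrinsics, pixels), "R" (3x3) and "t" (3): a world point X has camera coordinates R X + t; the wrist camera has in their place "hand_eye" (4x4, takes a point from camera to tool coordinates, whose origin is the TCP and whose axes are the flange's). Camera axes: x right, y down, z forward; pixel columns grow to the right and rows downward; lengths in m; the calibration is good to about 2 mm. A picture is of the moment at which its call begins: read the wrist's pose just before it. camera_info takes no time and is no camera call.
A pose or a line that the arm cannot do raises ctrl.Unreachable and nothing moves.
- ticket.close_job(): hands the job in, once; it reports no verdict.
Trained networks look in the newest picture that a camera, given by its name, has taken for a name from the list of things; names that differ only in an ending like _2 or _b are one class to them, and where a whole thing is asked for, a point or a joint stands for the part that bears it (a point fixed in the world has none). Each returns a list of dicts, best first, with "p" (0 to 1); they miss things now and then, are a little off and sometimes report something else, mostly with a low value. They report only what shows in the picture. A call takes as long as a camera call.
- models.recognise(camera, target): "point" ([column, row] in pixels, amid what is visible of it).
- models.masks_of(camera, target): "mask" (384x512 bool, what is visible of it) and "point" ([column, row] in pixels, amid what is visible of it).
The state is a dict: "time": time; "qpos": joint angles; "qd": joint speeds; "tau": joint torques, N m; "tcp_pos": TCP position; "eef_rot": TCP orientation; "contact_force": force on the tool from outside, world axes, zero at the start; "wrist_torque": the same for the moment, N m; "width": finger opening in m.
Only numpy, scipy, OpenCV 4.12 (cv2) and the standard library are available. Lean on these libraries where they do the work, as an engineer would, in place of code of your own. Each camera call takes 0.05 s, during which the arm holds its last target.

## Task

The white tile on the black photo stage carries a freshly dusted fingerprint and must be squared up for its picture without being touched by hand. Pick up the wooden pusher from its rubber mat and, always gently, nudge the tile with the pusher's foot flat against the stop strip of the long fence, then along it to the stop strip of the short fence, and finish with a light, steady press on the tile's free corner that holds it snug against both strips at once; the strips are set differently each time, so feel for them. Then stand the pusher upright back on its mat, let go, and leave everything else where it is.

Things in the scene. Friction and masses are not known exactly. Their poses are not given: they have to be found in the camera images.
- stage: fixed black board lying flat on the bench, 240 (its x) by 260 (its y) by 12 mm thick. Origin: centre of its underside, on the bench; z up. Its top is 12 mm above the bench. Two bare-metal fences with stop strips stand on it and form a square inner corner at its +x +y end. Its place and yaw vary.
- long_fence: fixed aluminium bar on the stage, 226 mm long along the stage's y, 12 mm thick, 14 mm high; origin: centre of its underside, at stage x +102 mm. On its inner side (stage -x) a steel stop strip of the same height, 186 mm long, hangs on two set-screws. The strip's inner face stands at stage x = +90 to +80 mm: set differently each time, in no reading, and firm.
- short_fence: fixed aluminium bar on the stage, 190 mm long along the stage's x, 12 mm thick, 14 mm high; origin: centre of its underside, at stage y +112 mm. On its inner side (stage -y) a steel stop strip of the same height, 165 mm long, hangs on two set-screws. The strip's inner face stands at stage y = +100 to +90 mm: set differently each time, in no reading, and firm.
- stage_corner (a point): where the two strips' inner faces would meet if both were set fully back, at the level of the stage's top (stage x +90, y +100, z +12 mm); stage's axes.
- tile: loose white ceramic tile, 75 (x) by 100 (y) by 8 mm, 100 to 210 g, with a grey print smudge. Origin: centre of its underside. Starts 20 mm or more short of both strips' home, up to 0.3 rad askew. Home: axes as the stage's, a 100 mm edge flush on the long strip, a 75 mm edge flush on the short one. Glazed (friction about 0.35), slides at 0.3 to 1 N; brittle: a push above 10 N ruins it.
- tile_corner (a point): the tile's +x +y lower corner (37.5, 50, 0 mm from its origin), the one that goes into the stage's corner; the free corner is the opposite one; tile's axes.
- pusher: loose upright wooden push tool, 96 mm tall, 120 g: a round grey foot of 30 mm diameter, 20 mm high, below a square handle 22 by 22 mm that reaches from 20 to 96 mm above its underside. Origin: centre of the underside; z up along the handle, x and y square to the handle's faces. It starts standing on the mat; grip it by the handle, about 65 to 75 mm above its underside.
- mat: fixed square black rubber mat on the bench, 110 by 110 by 4 mm, left or right of the stage, with the pusher on it. Origin: centre of its underside; its top is 4 mm above the bench.
- mug: bystander: white mug, 76 mm across, 82 mm high, on a fixed cork coaster on the other side of the stage. Origin: centre of its underside.
- powder_jar: bystander: glass jar with a black cap, 54 mm across, 60 mm high. Origin: centre of its underside.
- tape_roll: bystander: thick roll lying flat, 104 mm across, 48 mm high. Origin: centre of its underside.
- brush: bystander: brush lying on the bench. Origin: on its underside.
- spare_tile: bystander: a clean tile like the other, 75 by 100 by 8 mm, lying on a sheet of paper away from the stage. Origin: centre of its underside.
- ink_tin: bystander: small round tin, 32 mm across, 16 mm high, on the stage's near corner away from the fences (stage x about -95, y about -105 mm). Origin: centre of its underside.

How it is judged:
By the outcome, as a careful person would: the job done as asked, in the order asked, and still so for the second after the job is handed in, with the robot touching nothing.
It also fails if it takes over 72 s, if anything falls off the work surface, if the arm or the gripper's body presses on something with over 40 N, if the wrist force passes 120 N, or if a joint passes its speed limit or range.

## Working session

There is one attempt and no reset: what is moved stays moved. The work goes in short steps, each a Python script; the robot and the scene stay as the last script left them, time stands still between calls to the robot, and variables do not carry over. Pictures are saved under pics/ and viewed, and the job is handed in when it is done.

```bash
ls; mkdir -p pics; python3 - <<'E'
from station import ctrl, get_state, vision, ticket, models
import cv2, numpy as np
print(get_state()); print(ctrl.pinch_z)
for n in ("scene","side","wrist"):
    p,d=vision.grab_frame(n); cv2.imwrite(f"pics/a_{n}.png",p); np.save(f"pics/a_{n}.npy",d)
    print(n,vision.camera_info(n))
E
```

```text
pics
{'time': 0.0, 'qpos': array([-1.10352247,  0.50834383, -0.23754085,  1.50116869,  0.12572768,
        1.14890486, -0.15481349]), 'qd': array([ 2.30413800e-03,  7.93333434e-04,  5.03342635e-04, -6.04938712e-04,
        9.51758061e-05, -1.39816888e-03, -2.14419901e-04]), 'tau': array([ 3.99219025e-04, -6.20597649e+01, -2.18658417e+00, -2.49653059e+01,
        1.26778390e-02,  1.20735884e-02, -1.93128312e-05]), 'tcp_pos': array([0.22109768, 0.58402763, 0.23041415]), 'eef_rot': array([-1.37679745e-04,  1.79885637e-01,  9.83687105e-01, -9.04834723e-04]), 'contact_force': array([-1.38624186, -0.49700565, -0.241359  ]), 'wrist_torque': array([-0.01089468,  0.00640011,  0.01248874]), 'width': 0.08530659982329344}
-0.0187
scene {'mtx': array([[436.4651008 ,   0.        , 249.84975152],
       [  0.        , 436.4651008 , 194.62137791],
       [  0.        ,   0.        ,   1.        ]]), 'R': array([[ 0.74699918,  0.66467578, -0.01408299],
       [ 0.49032377, -0.56511088, -0.66350004],
       [-0.44897086,  0.48872876, -0.74804369]]), 't': array([-0.36493357, -0.20865993,  1.70802243])}
[... 195 characters left out ...]
-0.28030161, -0.00728016],
       [-0.1460784 , -0.47774176, -0.86627011],
       [ 0.23933887,  0.83258262, -0.49952286]]), 't': array([-0.49639423,  0.08613845,  1.28181808])}
wrist {'mtx': array([[321.80631744,   0.        , 254.24856051],
       [  0.        , 321.80631744, 191.40918252],
       [  0.        ,   0.        ,   1.        ]]), 'hand_eye': array([[-1.51200894e-04, -9.65656773e-01, -2.59821044e-01,
         6.53736810e-02],
       [ 9.99999961e-01, -2.06945282e-04,  1.87195095e-04,
         2.22114101e-04],
       [-2.34534951e-04, -2.59821005e-01,  9.65656766e-01,
        -1.42780669e-01],
       [ 0.00000000e+00,  0.00000000e+00,  0.00000000e+00,
         1.00000000e+00]])}
```

View pics/a_scene.png

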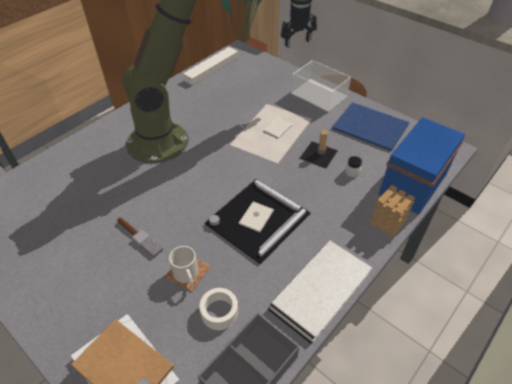

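View pics/a_side.png

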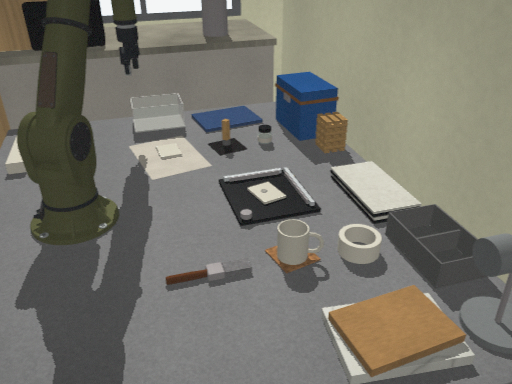

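View pics/a_wrist.png

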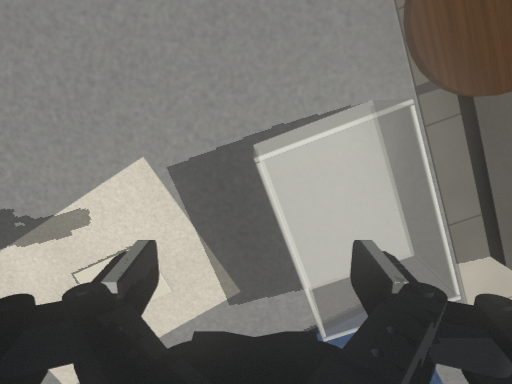

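The scene view shows the stage around (258,218), the tile at (257,216), the fences at (277,195) and (283,231), and the pusher on its mat at (321,147). The jar is at (354,167), the mug at (184,265) and the tin at (214,220). Next I'll get rough world positions.

```bash
cat > h.py <<'E'
from station import ctrl, get_state, vision, ticket, models
import cv2, numpy as np
from scipy.spatial.transform import Rotation as Rn
def q2R(q): return Rn.from_quat([q[1],q[2],q[3],q[0]]).as_matrix()
def R2q(R):
    x,y,z,w=Rn.from_matrix(R).as_quat(); return np.array([w,x,y,z])
def down(yaw):
    # tool z down, tool x at angle yaw in world
    c,s=np.cos(yaw),np.sin(yaw)
    return R2q(np.array([[c,s,0],[s,-c,0],[0,0,-1.]]))
def campose(name,st=None):
    ci=vision.camera_info(name)
    if name!='wrist':
        R=ci['R'];t=ci['t']; return ci['mtx'],R.T,-R.T@t
    H=ci['hand_eye'];Rt=q2R(st['eef_rot']);
    return ci['mtx'],Rt@H[:3,:3],Rt@H[:3,3]+st['tcp_pos']
def on_plane(uv,z,pose):
    K,Rcw,c=pose
    uv=np.atleast_2d(uv).astype(float)
    r=np.c_[uv,np.ones(len(uv))]@np.linalg.inv(K).T@Rcw.T
    return c+r*((z-c[2])/r[:,2])[:,None]
def cloud(d,pose):
    K,Rcw,c=pose
    v,u=np.mgrid[:d.shape[0],:d.shape[1]]
    r=np.stack([(u-K[0,2])/K[0,0],(v-K[1,2])/K[1,1],np.ones_like(d)],-1)*d[...,None]
    return r@Rcw.T+c
def proj(X,pose):
    K,Rcw,c=pose
    p=(np.atleast_2d(X)-c)@Rcw@K.T
    return p[:,:2]/p[:,2:]
E
python3 - <<'E'
from h import *
P=campose('scene')
for n,uv,z in [('stage',(258,219),.012),('tile',(257,216),.02),('pusherbase',(320,154),.004),('longf?',(283,232),.02),('f2',(277,195),.02),('tin',(214,220),.02),('mug',(184,280),0),('jar',(354,175),0),('tape',(219,312),.02)]:
    print(n,on_plane(uv,z,P)[0].round(3))
for t in ['stage','tile','pusher','mat','mug','powder_jar','tape_roll','long_fence','short_fence','ink_tin']:
    print(t,[(np.round(r['point']),round(r['p'],2)) for r in models.recognise('scene',t)[:2]])
E
```

```text
stage [ 0.559 -0.039  0.012]
tile [ 0.553 -0.037  0.02 ]
pusherbase [0.527 0.354 0.004]
longf? [ 0.658 -0.032  0.02 ]
f2 [0.544 0.077 0.02 ]
tin [ 0.458 -0.141  0.02 ]
mug [ 0.539 -0.35   0.   ]
jar [0.682 0.347 0.   ]
tape [ 0.696 -0.361  0.02 ]
stage [(array([264., 226.]), 0.91)]
tile [(array([267., 224.]), 0.16)]
pusher [(array([322., 139.]), 0.64)]
mat [(array([317., 154.]), 0.67)]
mug [(array([183., 268.]), 0.83), (array([265., 224.]), 0.73)]
powder_jar [(array([352., 164.]), 0.53)]
tape_roll [(array([215., 300.]), 0.81), (array([263., 225.]), 0.47)]
long_fence [(array([282., 233.]), 0.62), (array([264., 226.]), 0.24)]
short_fence [(array([276., 196.]), 0.56)]
ink_tin [(array([211., 218.]), 0.56), (array([278., 130.]), 0.3)]
```

```bash
python3 - <<'E'
from h import *
yaw=np.pi
for p,y in [((.58,.35,.25),np.pi),((.58,.35,.25),2.8),((.527,.354,.06),np.pi),((.527,.354,.06),np.pi/2),((.61,-.04,.25),np.pi),((.48,-.04,.066),np.pi),((.56,-.15,.066),np.pi),((.56,-.15,.066),np.pi/2)]:
    q=ctrl.ik(np.array(p),down(y)); print(p,round(y,2),None if q is None else q.round(2))
t0=get_state()['time']
ctrl.movep(np.array((.58,.35,.25)),down(np.pi))
st=get_state(); print(st['time']-t0,st['tcp_pos'],st['contact_force'])
p,d=vision.grab_frame('wrist'); cv2.imwrite('pics/b_wrist.png',p); np.save('pics/b.npy',d); np.save('pics/b_st.npy',st,allow_pickle=True)
for i in range(6):
    ctrl.pause(.05); print(get_state()['contact_force'].round(2))
for t in ['pusher','mat']:
    for r in models.masks_of('wrist',t)[:2]: print(t,r['p'],r['point'],r['mask'].sum())
E
```

```text
(0.58, 0.35, 0.25) 3.14 [-0.43  0.58 -0.27  1.31  0.16  1.27  0.86]
(0.58, 0.35, 0.25) 2.8 [-0.47  0.58 -0.21  1.31  0.12  1.26  0.55]
(0.527, 0.354, 0.06) 3.14 [-0.48  0.69 -0.26  1.67  0.23  0.8   0.73]
(0.527, 0.354, 0.06) 1.57 [-0.67  0.69  0.06  1.68 -0.05  0.78 -0.58]
(0.61, -0.04, 0.25) 3.14 [ 0.02  0.47  0.01  1.51 -0.    1.16  1.6 ]
(0.48, -0.04, 0.066) 3.14 [ 0.12  0.51 -0.12  2.08  0.11  0.56  1.49]
(0.56, -0.15, 0.066) 3.14 [ 0.24  0.61 -0.04  1.83  0.03  0.7   1.76]
(0.56, -0.15, 0.066) 1.57 [ 0.05  0.63  0.26  1.83 -0.24  0.71  0.45]
1.5833 [0.57877866 0.35166835 0.25008422] [-0.20308419  0.48046636 -0.6015776 ]
[-0.35 -0.7   0.2 ]
[ 0.15 -0.01  0.65]
[0.14 0.57 0.42]
[-0.66 -0.7  -0.08]
[-0.35  0.38  0.59]
[-0.82  0.26 -0.01]
pusher 0.93 [271.3, 113.3] 665
mat 0.81 [253.0, 106.9] 8355
```

View pics/b_wrist.png

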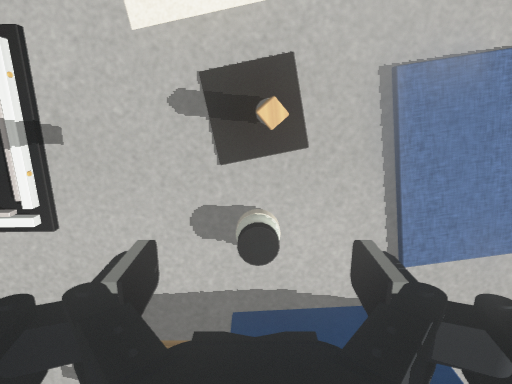

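The pusher's top is at about (272,113), turned roughly 35–40° on the mat (centre about 253,107). The jar is at (258,240). I'll fit the handle's top face.

```bash
python3 - <<'E'
from h import *
st=np.load('pics/b_st.npy',allow_pickle=True).item(); d=np.load('pics/b.npy'); P=campose('wrist',st)
im=cv2.imread('pics/b_wrist.png')
C=cloud(d,P)
hsv=cv2.cvtColor(im,cv2.COLOR_BGR2HSV)
roi=np.zeros(d.shape,bool); roi[85:140,245:300]=1
wood=roi&(hsv[...,1]>70)&(im[...,2]>100)
cv2.imwrite('pics/b_crop.png',cv2.resize(im[80:145,235:305],None,fx=8,fy=8,interpolation=cv2.INTER_NEAREST))
top=roi&(C[...,2]>.085)
print(wood.sum(),top.sum(),C[top].mean(0),np.percentile(C[top][:,2],[5,50,95]))
for m in (wood,top):
    c=cv2.findContours(m.astype(np.uint8),0,2)[0]; c=max(c,key=cv2.contourArea)
    W=on_plane(c[:,0,:],.100,P)[:,:2]
    r=cv2.minAreaRect((W*1000).astype(np.float32)); print(r, cv2.boxPoints(r))
# mat
mm=models.masks_of('wrist','mat')[0]['mask']
c=max(cv2.findContours(mm.astype(np.uint8),0,2)[0],key=cv2.contourArea)
W=on_plane(c[:,0,:],.004,P)[:,:2]
print('mat',cv2.minAreaRect((W*1000).astype(np.float32)))
jar=C[220:260,235:282]; j=jar[jar[...,2]>.045]; print('jar',j.mean(0),j.min(0),j.max(0))
E
```

```text
654 637 [0.51992962 0.36760115 0.10410347] [0.09850557 0.10012054 0.1013833 ]
((519.953125, 367.7325744628906), (22.6555118560791, 22.169891357421875), 40.515811920166016) [[504.14005 368.80048]
 [518.5429  351.94635]
 [535.76624 366.66467]
 [521.36334 383.5188 ]]
((520.12060546875, 367.8304138183594), (21.959829330444336, 21.79598045349121), 41.19995880126953) [[504.68076 368.79788]
 [519.03754 352.39822]
 [535.5604  366.86295]
 [521.2037  383.2626 ]]
mat ((519.7014770507812, 352.86737060546875), (110.99469757080078, 110.9527359008789), 11.583358764648438)
jar [0.66121581 0.35642713 0.06104702] [0.51355619 0.33274876 0.04507081] [0.68286769 0.38003994 0.39290665]
```

View pics/b_crop.png

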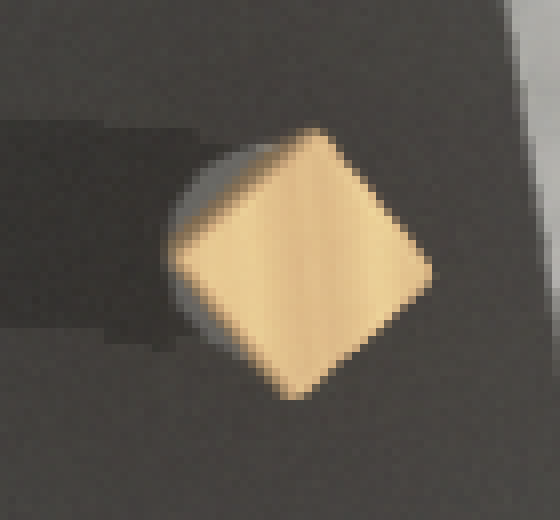

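The handle is at (0.520, 0.368) with its faces at about 40.8°. I'll approach with the tool at a yaw of 130.8°.

```bash
python3 - <<'E'
from h import *
yaw=np.radians(130.8); q=down(yaw)
ctrl.movep(np.array([.520,.3678,.16]),q)
st=get_state(); print(st['time'],st['tcp_pos']); ctrl.pause(.15); s=get_state();print(s['tcp_pos'],s['eef_rot'],q)
e=np.array([.520,.3678])-s['tcp_pos'][:2]
ctrl.movel(np.array([.520,.3678,.0555]),max_speed=.12)
ctrl.pause(.1); s=get_state(); print(s['time'],s['tcp_pos'],s['contact_force'])
E
```

```text
3.5583 [0.52060382 0.36794926 0.16052428]
[0.52096739 0.36774788 0.16069905] [3.88519425e-04 4.16079804e-01 9.09327794e-01 6.39566604e-04] [0.         0.41628079 0.90923611 0.        ]
4.825 [0.52052072 0.3681727  0.0564801 ] [-0.19965469 -0.14040681 -0.12284993]
```

```bash
python3 - <<'E'
from h import *
ctrl.close_gripper(force=60)
s=get_state(); print(s['time'],s['tcp_pos'],s['contact_force'],s['width'])
ctrl.movel(np.array([.520,.3678,.09]),max_speed=.08)
s=get_state(); print(s['time'],s['tcp_pos'],s['contact_force'],s['width'])
p,d=vision.grab_frame('side'); cv2.imwrite('pics/c_side.png',p[90:200,170:310].repeat(5,0).repeat(5,1))
E
```

```text
5.425 [0.52013221 0.36788336 0.05571865] [ 0.25162817 -0.85172716  2.25298263] 0.0214309346942476
6.0083 [0.51997543 0.36776352 0.09017129] [-1.23154961  0.0931936  -0.89609066] 0.021397830000858056
```

View pics/c_side.png

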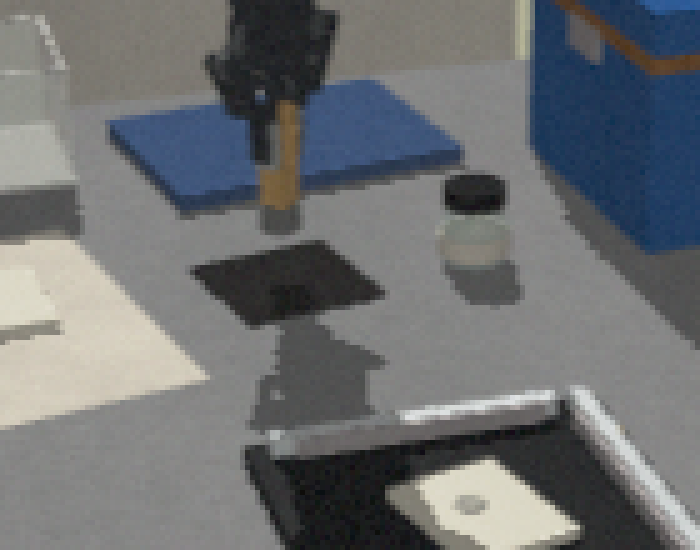

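The pusher is lifted clear and hangs upright. Its mat is below it at roughly (285,285) in the crop. Next is a look down at the stage.

```bash
python3 - <<'E'
from h import *
q=down(np.radians(130.8))
ctrl.movep(np.array([.590,-.075,.28]),q); ctrl.pause(.1)
st=get_state(); print(st['time'],st['tcp_pos'])
p,d=vision.grab_frame('wrist'); cv2.imwrite('pics/d_wrist.png',p); np.save('pics/d.npy',d); np.save('pics/d_st.npy',st,allow_pickle=True)
for t in ['tile','stage','long_fence','short_fence','ink_tin']:
    for r in models.masks_of('wrist',t)[:2]: print(t,r['p'],r['point'],r['mask'].sum()); np.save(f'pics/d_{t}.npy',r['mask']) if r['p']>.4 else 0
E
```

```text
7.9333 [ 0.59008407 -0.07341733  0.27940936]
stage 0.71 [275.5, 80.0] 31725
stage 0.46 [255.1, 266.8] 7426
long_fence 0.81 [326.5, 149.7] 2561
long_fence 0.34 [247.7, 112.9] 5181
short_fence 0.64 [318.2, 42.9] 2475
ink_tin 0.84 [137.7, 130.6] 627
```

View pics/d_wrist.png

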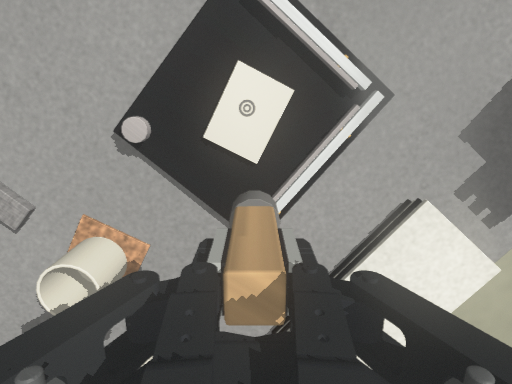

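```bash
python3 - <<'E'
from h import *
im=cv2.imread('pics/d_wrist.png')
cv2.imwrite('pics/d_z1.png',cv2.resize(im[0:200,240:400],None,fx=4.8,fy=3,interpolation=cv2.INTER_CUBIC)[:600] if 0 else cv2.resize(im[0:150,240:440],None,fx=4,fy=4,interpolation=cv2.INTER_CUBIC))
st=np.load('pics/d_st.npy',allow_pickle=True).item(); P=campose('wrist',st)
g=im.min(2)
m=(g>140).astype(np.uint8); m[:,320:]=0;m[:55]=0;m[170:]=0;m[:,:190]=0
c=max(cv2.findContours(m,0,1)[0],key=cv2.contourArea)
W=on_plane(c[:,0,:],.020,P)[:,:2]*1000
r=cv2.minAreaRect(W.astype(np.float32)); print('tile',r,cv2.boxPoints(r).round(1).tolist())
sm=np.load('pics/d_stage.npy'); sm8=(np.load('pics/d_stage.npy')).astype(np.uint8)
print(on_plane([(113,133),(225,222),(393,96),(137,124)],.012,P).round(4))
E
```

```text
tile ((547.697998046875, -36.812007904052734), (75.23958587646484, 99.70204162597656), 14.249213218688965) [[499.0, 2.200000047683716], [523.5, -94.4000015258789], [596.4000244140625, -75.9000015258789], [571.9000244140625, 20.799999237060547]]
[[ 0.4353 -0.1658  0.012 ]
 [ 0.6176 -0.1652  0.012 ]
 [ 0.6685  0.0955  0.012 ]
 [ 0.4516 -0.1369  0.012 ]]
```

View pics/d_z1.png

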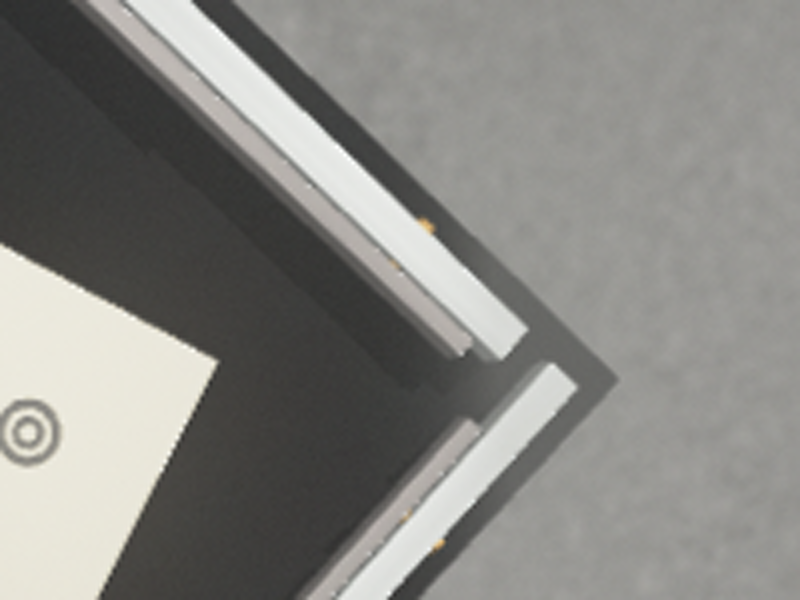

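```bash
python3 - <<'E'
from h import *
im=cv2.imread('pics/d_wrist.png')
st=np.load('pics/d_st.npy',allow_pickle=True).item(); P=campose('wrist',st)
g=im.min(2)
for n in ('long_fence','short_fence'):
    mk=cv2.dilate(np.load(f'pics/d_{n}.npy').astype(np.uint8),np.ones((5,5)))
    m=((g>175)&(mk>0)).astype(np.uint8)
    c=max(cv2.findContours(m,0,1)[0],key=cv2.contourArea)
    W=on_plane(c[:,0,:],.026,P)[:,:2]*1000
    r=cv2.minAreaRect(W.astype(np.float32)); print(n,r,cv2.boxPoints(r).round(1).tolist())
    print(c[:,0,:].min(0),c[:,0,:].max(0))
# strip inner top edges, px from zoom
zs={'short strip':[(75,0),(460,357)],'long strip':[(300,600),(467,418)],'short bar outer':[(192,0),(528,328)],'long outer':[(392,600),(577,388)],'short bar in':[(118,0),(500,361)],'stage+y':[(235,0),(618,378)],'stage+x':[(618,378),(428,600)]}
for k,v in zs.items():
    uv=np.array(v)/4.+[240,0]-.375
    z=.012 if 'stage' in k else .026
    W=on_plane(uv,z,P)[:,:2]*1000; dd=W[1]-W[0]; print(k,W.round(1).tolist(),np.degrees(np.arctan2(dd[1],dd[0])).round(2))
W=on_plane([(137,124)],.028,P); print('tin',W)
E
```

```text
long_fence ((652.3843994140625, -10.064994812011719), (11.52856159210205, 187.76895141601562), 0.7500783205032349) [[645.4000244140625, 83.69999694824219], [647.7999877929688, -104.0], [659.4000244140625, -103.9000015258789], [656.9000244140625, 83.9000015258789]]
[276  91] [383 212]
short_fence ((561.412109375, 79.45426940917969), (144.90780639648438, 11.159619331359863), 0.7562754154205322) [[488.8999938964844, 84.0999984741211], [489.0, 72.9000015258789], [633.9000244140625, 74.80000305175781], [633.7999877929688, 86.0]]
[272   0] [371  89]
short strip [[477.5, 63.9], [624.4, 67.4]] 1.38
long strip [[638.3, -15.0], [638.4, 56.6]] 89.95
short bar outer [[501.8, 84.9], [633.6, 86.1]] 0.5
long outer [[659.7, 3.5], [656.8, 83.9]] 92.08
short bar in [[486.4, 71.6], [634.1, 74.3]] 1.05
stage+y [[509.4, 96.8], [668.0, 97.9]] 0.41
stage+x [[668.0, 97.9], [672.3, 12.0]] -87.07
tin [[ 0.45536492 -0.13252144  0.028     ]]
```

From the view, the stage yaw is about 0.75° with its origin near (0.5507, -0.0326). The tile's centre is about stage (-3, -4) mm, turned about +13.5°. The strips look to be near x≈88 and y≈98, but I'll find them by feel. I'll approach the -x side of the tile now.

```bash
cat >> h.py <<'E'
YAW=np.radians(0.75); O=np.array([.5507,-.0326]); Q=down(np.radians(130.8))
EX=np.array([np.cos(YAW),np.sin(YAW)]); EY=np.array([-EX[1],EX[0]])
def S2W(x,y): return O+(EX*x+EY*y)/1000
def W2S(p): v=(np.asarray(p)[:2]-O)*1000; return np.array([v@EX,v@EY])
ZL=.0665
def go(x,y,z=ZL,speed=.1): ctrl.movel(np.r_[S2W(x,y),z],max_speed=speed)
def force(n=5,dt=.02):
    f=[];p=[]
    for i in range(n):
        ctrl.pause(dt); s=get_state(); f.append(s['contact_force']); p.append(s['tcp_pos'])
    f=np.mean(f,0); p=np.mean(p,0)
    return np.array([f[:2]@EX,f[:2]@EY,f[2]]),np.r_[W2S(p),p[2]*1000],s['time']
def push(x,y,d,n,step,stop,f0,speed=.02):
    d=np.array(d,float);d/=np.linalg.norm(d); log=[]
    for i in range(1,n+1):
        go(x+d[0]*step*i,y+d[1]*step*i,speed=speed)
        f,p,t=force(4); f=f-f0; r=-f[:2]@d
        print(f'{t:.2f} cmd {x+d[0]*step*i:.1f},{y+d[1]*step*i:.1f} pos {p.round(1)} f {f.round(2)} push {r:.2f}')
        if r>stop: 
            f,p,t=force(5); r=-(f-f0)[:2]@d; print('recheck',r.round(2))
            if r>stop: break
    return x+d[0]*step*i,y+d[1]*step*i
E
python3 - <<'E'
from h import *
ctrl.movep(np.r_[S2W(-72,-8),.11],Q)
go(-72,-8,speed=.08)
f0,p,t=force(10); print(t,f0,p); np.save('f0.npy',f0)
# test of step timing and friction-free motion
for x in (-70,-68): 
    go(x,-8,speed=.02); f,p,t=force(4); print(t,(f-f0).round(2),p.round(1))
s,d=vision.grab_frame('side'); cv2.imwrite('pics/e_side.png',s[140:240,190:330].repeat(5,0).repeat(5,1))
E
```

```text
9.925 [-0.04520733 -0.21645417 -1.28910825] [-71.48076858  -8.0639527   66.9916836 ]
10.2417 [0.09 0.34 0.16] [-69.8  -8.   66.6]
10.5583 [-0.25  0.11  0.27] [-67.9  -8.   66.5]
```

View pics/e_side.png

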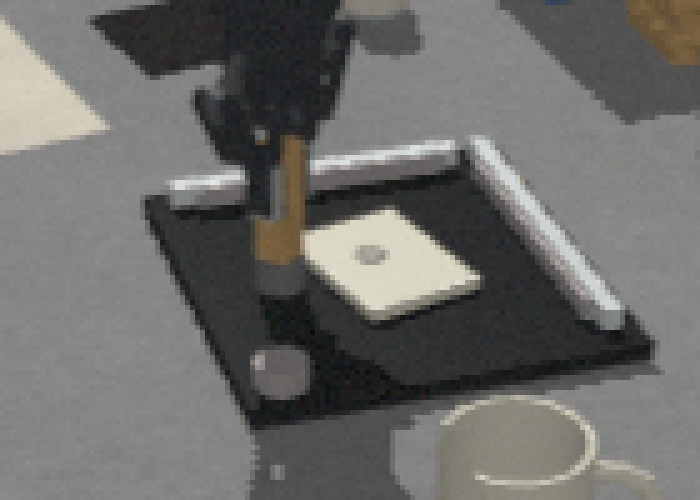

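The foot is just above the stage, left of the tile (at about (280,280) in the crop). Now I'll push it smoothly toward the long strip.

```bash
python3 - <<'E'
from h import *
f0=np.load('f0.npy')
go(-30,-8,speed=.03); f,p,t=force(5); print(t,(f-f0).round(2),p.round(1))
push(-30,-8,(1,0),6,1.,2.5,f0)
s=get_state(); p,d=vision.grab_frame('wrist'); cv2.imwrite('pics/f_wrist.png',p)
s,d=vision.grab_frame('side'); cv2.imwrite('pics/f_side.png',s[140:240,190:330].repeat(5,0).repeat(5,1))
E
```

```text
12.1083 [-0.55  0.22  0.01] [-29.9  -8.   66.6]
12.43 cmd -29.0,-8.0 pos [-29.1  -8.   66.5] f [-0.61 -0.16  0.7 ] push 0.61
12.74 cmd -28.0,-8.0 pos [-27.9  -8.   66.5] f [-0.91  0.07  0.03] push 0.91
13.06 cmd -27.0,-8.0 pos [-26.9  -8.   66.5] f [-0.59  0.04  0.02] push 0.59
13.38 cmd -26.0,-8.0 pos [-25.9  -8.   66.5] f [-0.72  0.33  0.14] push 0.72
13.69 cmd -25.0,-8.0 pos [-24.9  -8.   66.5] f [-0.68  0.39 -0.17] push 0.68
14.01 cmd -24.0,-8.0 pos [-23.9  -8.   66.5] f [-0.48  0.37 -0.3 ] push 0.48
```

View pics/f_wrist.png

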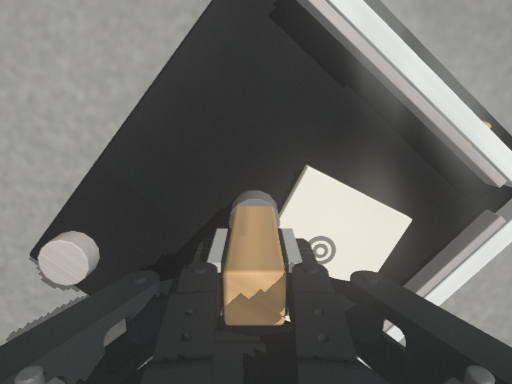

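View pics/f_side.png

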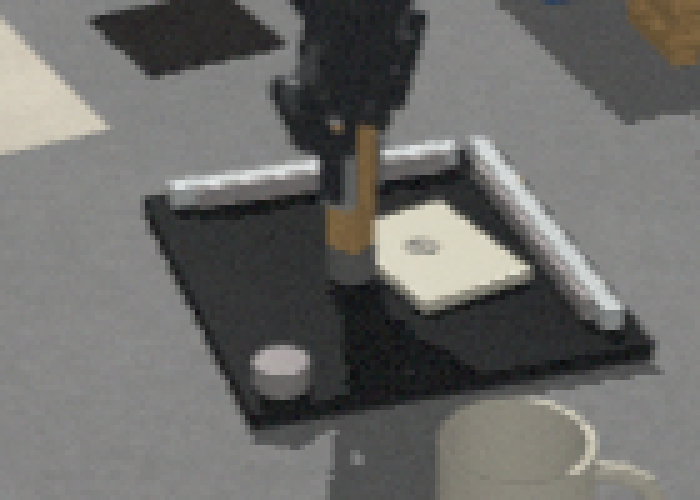

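The tile slides along at about 0.6 N and is still slightly turned (top corner at (307,167), right corner at (411,219)). I'll continue.

```bash
python3 - <<'E'
from h import *
f0=np.load('f0.npy')
x,y=push(-24,-8,(1,0),10,1.,2.,f0,speed=.025)
if x>-14.5: x,y=push(x,y,(1,0),30,.5,2.2,f0,speed=.02)
E
```

```text
14.43 cmd -23.0,-8.0 pos [-22.9  -8.   66.5] f [-0.8   0.36 -0.02] push 0.80
14.74 cmd -22.0,-8.0 pos [-21.9  -8.   66.5] f [-0.56  0.4  -0.03] push 0.56
15.06 cmd -21.0,-8.0 pos [-20.9  -8.   66.5] f [-0.83  0.51  0.09] push 0.83
15.38 cmd -20.0,-8.0 pos [-19.9  -8.   66.5] f [-0.76  0.1  -0.18] push 0.76
15.69 cmd -19.0,-8.0 pos [-18.9  -8.   66.5] f [-0.83 -0.02 -0.14] push 0.83
16.01 cmd -18.0,-8.0 pos [-17.9  -8.   66.5] f [-0.37  0.01  0.09] push 0.37
16.32 cmd -17.0,-8.0 pos [-16.9  -8.   66.5] f [-0.26 -0.14 -0.42] push 0.26
16.64 cmd -16.0,-8.0 pos [-15.9  -8.   66.5] f [-0.42  0.07  0.32] push 0.42
16.96 cmd -15.0,-8.0 pos [-14.9  -8.   66.5] f [-0.54  0.38 -0.24] push 0.54
17.27 cmd -14.0,-8.0 pos [-13.9  -8.   66.5] f [-0.65 -0.13 -0.07] push 0.65
17.59 cmd -13.5,-8.0 pos [-13.5  -8.   66.5] f [-0.67  0.32  0.37] push 0.67
17.91 cmd -13.0,-8.0 pos [-13.   -8.   66.5] f [-0.94  0.04  0.52] push 0.94
18.23 cmd -12.5,-8.0 pos [-12.5  -8.   66.5] f [-1.17  0.15  0.59] push 1.17
18.54 cmd -12.0,-8.0 pos [-12.3  -8.   66.4] f [-2.45 -0.18  1.65] push 2.45
recheck 2.11
18.94 cmd -11.5,-8.0 pos [-12.   -8.   66.4] f [-3.66  0.24  1.73] push 3.66
recheck 3.9
```

The force rose to 3.7 N at x=-11.5, which is earlier than the picture suggested. I'll look before going on.

```bash
python3 - <<'E'
from h import *
s=get_state(); p,d=vision.grab_frame('wrist'); cv2.imwrite('pics/g_wrist.png',cv2.resize(p[130:290,200:460],None,fx=3,fy=3,interpolation=cv2.INTER_CUBIC)); cv2.imwrite('pics/g_full.png',p); np.save('pics/g_st.npy',s,allow_pickle=True)
P=campose('wrist',s)
s,d=vision.grab_frame('side'); cv2.imwrite('pics/g_side.png',s[140:240,190:330].repeat(5,0).repeat(5,1))
E
```

```text
(no output)
```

View pics/g_full.png

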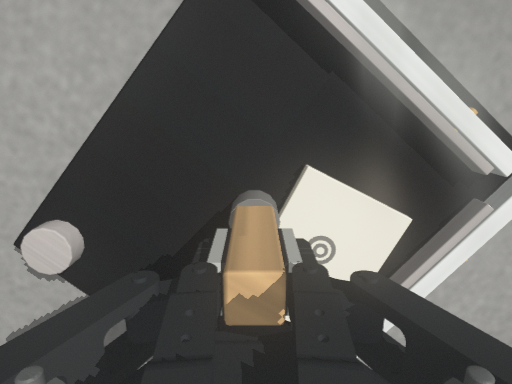

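View pics/g_side.png

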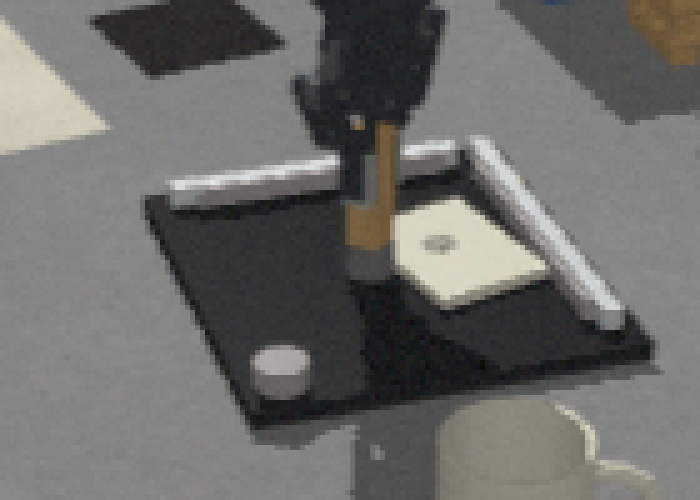

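```bash
python3 - <<'E'
from h import *
s=np.load('pics/g_st.npy',allow_pickle=True).item(); P=campose('wrist',s)
pts=[(306,166),(411,219),(377,272),(283,215)]
W=on_plane(pts,.02,P); S=np.array([W2S(w) for w in W]); print('tile pts stage',S.round(1).tolist())
e=S[1]-S[0]; print('len',np.linalg.norm(e),np.degrees(np.arctan2(e[1],e[0])))
e=S[2]-S[1]; print(np.degrees(np.arctan2(e[1],e[0])))
u=(S[1]-S[0])/np.linalg.norm(S[1]-S[0]); v=np.array([-u[1],u[0]])
c=S[1]-37.5*u-50*v; print('centre',c,'br corner',c+37.5*u-50*v,'foot',W2S(s['tcp_pos']), 'foot in tile', (W2S(s['tcp_pos'])-c)@u,(W2S(s['tcp_pos'])-c)@v)
W=on_plane([(490,203),(420,268),(485,200)],.026,P); print('strip top edge',[W2S(w).round(1) for w in W])
E
```

```text
tile pts stage [[-7.6, 35.3], [65.1, 52.7], [75.2, 13.3], [2.3, 3.3]]
len 74.70818986526987 13.42701909030484
-75.5503706308514
centre [40.23589175 -4.6778258 ] br corner [ 88.32121549 -44.60340207] foot [-11.90664779  -7.97070773] foot in tile -51.481929564448244 8.904966539643242
strip top edge [array([89.8, 89.5]), array([89.9, 33.6]), array([86.1, 88.8])]
```

View pics/g_wrist.png

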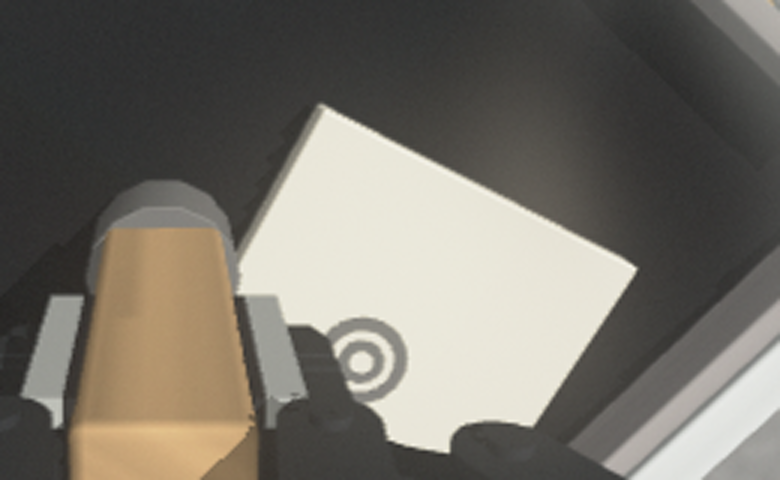

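The tile hasn't turned: it is still 13.4° askew. Its lower-right corner is touching the long strip at x≈88 and the foot is effectively wedging it. I'll back off and push nearer the upper end of the -x edge, which gives more leverage to turn it flush.

```bash
python3 - <<'E'
from h import *
go(-15,-9,speed=.03); go(-30,18,speed=.1); go(-24,20,speed=.06)
f0,p,t=force(8); print(t,f0,p); np.save('f0.npy',f0)
x,y=push(-24,20,(1,.2),12,1.,2.2,f0,speed=.025)
s=get_state(); p,d=vision.grab_frame('wrist'); cv2.imwrite('pics/h_wrist.png',p); np.save('pics/h_st.npy',s,allow_pickle=True)
E
```

```text
20.25 [-0.0297637  -0.03745414 -1.21195903] [-23.70069263  19.66197451  66.41122326]
20.57 cmd -23.0,20.2 pos [-23.   20.1  66.5] f [0.04 0.25 0.  ] push -0.09
20.88 cmd -22.0,20.4 pos [-22.   20.4  66.5] f [0.13 0.15 0.  ] push -0.15
21.20 cmd -21.1,20.6 pos [-21.   20.6  66.5] f [-0.02  0.15 -0.42] push -0.01
21.52 cmd -20.1,20.8 pos [-20.   20.8  66.5] f [-0.14 -0.27  0.32] push 0.19
21.83 cmd -19.1,21.0 pos [-19.1  21.   66.5] f [ 0.26 -0.05  0.17] push -0.25
22.15 cmd -18.1,21.2 pos [-18.3  21.2  66.4] f [-1.08  0.04  0.66] push 1.05
22.47 cmd -17.1,21.4 pos [-17.1  21.4  66.5] f [-0.98  0.56 -0.47] push 0.85
22.78 cmd -16.2,21.6 pos [-16.   21.6  66.5] f [-0.6   0.18  0.22] push 0.55
23.10 cmd -15.2,21.8 pos [-15.1  21.8  66.5] f [-0.63  0.26 -0.44] push 0.57
23.42 cmd -14.2,22.0 pos [-14.1  22.   66.5] f [-0.43 -0.08  0.09] push 0.44
23.73 cmd -13.2,22.2 pos [-13.1  22.2  66.5] f [-0.67  0.48  0.2 ] push 0.56
24.05 cmd -12.2,22.4 pos [-12.1  22.4  66.5] f [-0.45  0.33 -0.3 ] push 0.38
```

View pics/h_wrist.png

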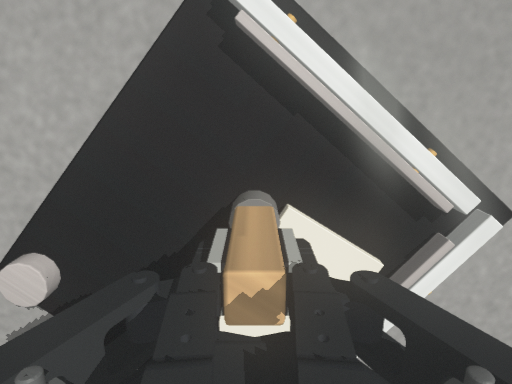

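The tile is turning now at about 0.5 N (its top edge runs from (287,206) to (383,265)). I'll keep going until it's flush.

```bash
python3 - <<'E'
from h import *
f0=np.load('f0.npy')
s=np.load('pics/h_st.npy',allow_pickle=True).item(); P=campose('wrist',s)
S=np.array([W2S(w) for w in on_plane([(287,206),(383,265)],.02,P)]); e=S[1]-S[0]; print(S.round(1).tolist(),np.degrees(np.arctan2(e[1],e[0])))
x,y=push(-12.2,22.4,(1,0),5,1.,2.0,f0,speed=.025)
if x>-7.5: x,y=push(x,y,(1,0),24,.5,2.2,f0,speed=.025)
E
```

```text
[[0.2, 39.6], [74.6, 49.6]] 7.686107531783846
24.42 cmd -11.2,22.4 pos [-11.1  22.4  66.5] f [-0.53  0.64 -0.03] push 0.53
24.73 cmd -10.2,22.4 pos [-10.1  22.4  66.5] f [-0.32  0.2  -0.12] push 0.32
25.05 cmd -9.2,22.4 pos [-9.1 22.4 66.5] f [-0.83  0.39 -0.2 ] push 0.83
25.37 cmd -8.2,22.4 pos [-8.1 22.4 66.5] f [-0.43  0.4   0.43] push 0.43
25.68 cmd -7.2,22.4 pos [-7.1 22.4 66.5] f [-0.39  0.32  0.17] push 0.39
26.00 cmd -6.7,22.4 pos [-6.7 22.4 66.5] f [-1.03  0.61  0.06] push 1.03
26.32 cmd -6.2,22.4 pos [-6.2 22.4 66.5] f [-0.65  0.33  0.37] push 0.65
26.63 cmd -5.7,22.4 pos [-5.6 22.4 66.5] f [-0.6   0.38  0.16] push 0.60
26.95 cmd -5.2,22.4 pos [-5.1 22.4 66.5] f [-1.    0.4  -0.01] push 1.00
27.27 cmd -4.7,22.4 pos [-4.7 22.4 66.5] f [-0.35  0.7  -0.94] push 0.35
27.58 cmd -4.2,22.4 pos [-4.2 22.4 66.5] f [-0.76  1.31 -0.18] push 0.76
27.90 cmd -3.7,22.4 pos [-3.6 22.4 66.5] f [-0.79  0.9  -0.04] push 0.79
28.22 cmd -3.2,22.4 pos [-3.1 22.4 66.5] f [-1.32 -0.45  0.2 ] push 1.32
28.53 cmd -2.7,22.4 pos [-2.7 22.4 66.5] f [-0.89  0.39 -0.28] push 0.89
28.85 cmd -2.2,22.4 pos [-2.1 22.4 66.5] f [-0.87  0.35  0.1 ] push 0.87
29.17 cmd -1.7,22.4 pos [-1.6 22.4 66.5] f [-0.55  0.56  0.31] push 0.55
29.48 cmd -1.2,22.4 pos [-1.3 22.4 66.5] f [-1.    0.21  0.63] push 1.00
29.80 cmd -0.7,22.4 pos [-1.2 22.4 66.4] f [-2.97  0.61  1.48] push 2.97
recheck 3.92
```

It's flush: the force rose sharply at foot x≈-1.2, so the strip is at about x=88.8, which agrees with the picture. I'll check with a photo, then go round to the -y side.

```bash
python3 - <<'E'
from h import *
go(-8,22.4,speed=.04)
go(-18,-20,speed=.12)
ctrl.pause(.05); s=get_state(); p,d=vision.grab_frame('wrist'); cv2.imwrite('pics/i_wrist.png',p); np.save('pics/i_st.npy',s,allow_pickle=True); print(s['time'])
s_,d=vision.grab_frame('side'); cv2.imwrite('pics/i_side.png',s_[140:240,190:330].repeat(5,0).repeat(5,1))
E
```

```text
30.7833
```

View pics/i_wrist.png

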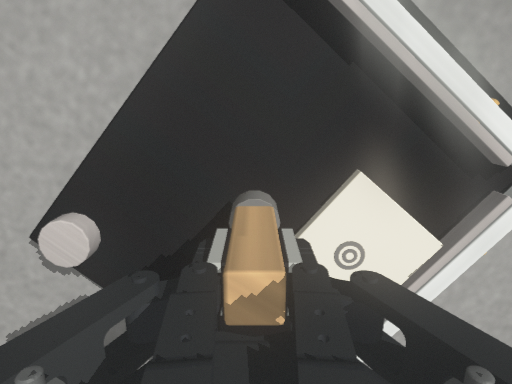

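View pics/i_side.png

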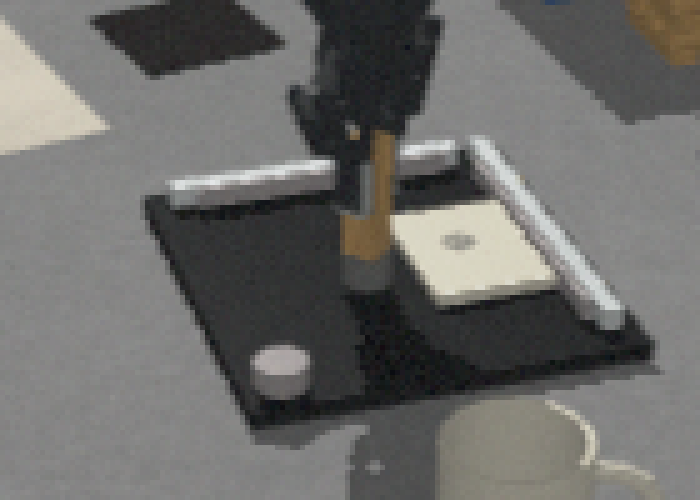

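```bash
python3 - <<'E'
from h import *
s=np.load('pics/i_st.npy',allow_pickle=True).item(); P=campose('wrist',s)
S=np.array([W2S(w) for w in on_plane([(359,170),(441,244),(298,231),(409,281)],.02,P)]); e=S[1]-S[0]; print(S.round(1).tolist(),np.linalg.norm(e),np.degrees(np.arctan2(e[1],e[0])))
e=S[0]-S[2];print(np.degrees(np.arctan2(e[1],e[0])))
E
```

```text
[[12.8, 42.8], [86.8, 42.3], [11.0, -9.7], [90.7, 11.1]] 74.0401995117428 -0.3617796728787175
88.10971164877054
```

Flush: the top edge reads -0.4° and lies at y≈42.6, so the bottom edge is at about y=-57.4. Now I'll go round and push +y along the long strip.

```bash
python3 - <<'E'
from h import *
go(-14,-86,speed=.13); go(47,-86,speed=.13)
f0,p,t=force(8); print(t,f0,p); np.save('f0.npy',f0)
go(48,-32,speed=.03); f,p,t=force(4); print(t,(f-f0).round(2),p.round(1))
x,y=push(48,-32,(.02,1),8,1.,2.,f0,speed=.03)
s=get_state(); p,d=vision.grab_frame('wrist'); cv2.imwrite('pics/j_wrist.png',p); np.save('pics/j_st.npy',s,allow_pickle=True)
E
```

```text
32.2917 [-3.56364254e-01 -7.94257286e-04 -1.12915537e+00] [ 45.79307362 -85.68151334  66.28789196]
34.3083 [ 0.04 -0.94 -0.14] [ 48.1 -32.   66.5]
34.62 cmd 48.0,-31.0 pos [ 48.1 -30.9  66.5] f [ 0.03 -0.33 -0.23] push 0.33
34.94 cmd 48.0,-30.0 pos [ 48.1 -29.8  66.5] f [-0.05 -0.67  0.2 ] push 0.67
35.26 cmd 48.1,-29.0 pos [ 48.1 -28.9  66.5] f [ 0.45 -0.51  0.3 ] push 0.50
35.58 cmd 48.1,-28.0 pos [ 48.1 -27.9  66.5] f [ 0.36 -0.48  0.18] push 0.48
35.89 cmd 48.1,-27.0 pos [ 48.1 -26.9  66.5] f [ 0.32 -0.42  0.34] push 0.41
36.21 cmd 48.1,-26.0 pos [ 48.1 -25.9  66.5] f [ 0.51 -0.39  0.67] push 0.38
36.52 cmd 48.1,-25.0 pos [ 48.1 -24.9  66.5] f [ 0.49 -0.65  0.39] push 0.64
36.84 cmd 48.2,-24.0 pos [ 48.1 -23.9  66.5] f [-0.22 -0.17  0.72] push 0.18
```

View pics/j_wrist.png

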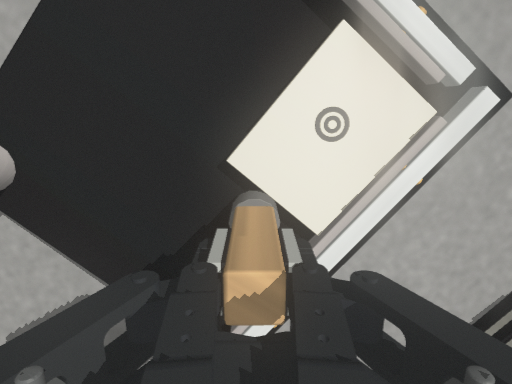

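The tile is moving along the long strip. Its corners are at (344,20), (436,111), (227,161) and (316,236), and there is a small gap left to the short strip. I'll continue by feel.

```bash
python3 - <<'E'
from h import *
f0=np.load('f0.npy')
s=np.load('pics/j_st.npy',allow_pickle=True).item(); P=campose('wrist',s)
S=np.array([W2S(w) for w in on_plane([(344,20),(436,111),(227,161),(316,236)],.02,P)]); print(S.round(1).tolist())
ang=lambda e:np.degrees(np.arctan2(e[1],e[0])).round(2)
print(ang(S[1]-S[0]),ang(S[3]-S[2]),ang(S[0]-S[2]),ang(S[1]-S[3]))
x,y=push(48.2,-24,(0.02,1),4,1.,2.,f0,speed=.03)
if y>-20.5: x,y=push(x,y,(0.02,1),20,.6,2.2,f0,speed=.03)
E
```

```text
[[14.8, 90.7], [87.9, 90.6], [14.6, -8.6], [87.7, -9.7]]
-0.03 -0.89 89.89 89.92
37.21 cmd 48.2,-23.0 pos [ 48.2 -23.   66.5] f [-0.05 -1.07  0.23] push 1.07
37.52 cmd 48.2,-22.0 pos [ 48.2 -21.9  66.5] f [-0.08 -0.95  0.21] push 0.95
37.84 cmd 48.3,-21.0 pos [ 48.2 -20.9  66.5] f [-0.17 -0.9  -0.13] push 0.90
38.16 cmd 48.3,-20.0 pos [ 48.3 -19.8  66.5] f [-0.23 -0.83 -0.68] push 0.83
38.48 cmd 48.3,-19.4 pos [ 48.3 -19.3  66.5] f [-0.35 -1.05  0.02] push 1.05
38.79 cmd 48.3,-18.8 pos [ 48.3 -18.7  66.5] f [ 0.39 -0.9  -0.31] push 0.90
39.11 cmd 48.3,-18.2 pos [ 48.3 -18.1  66.5] f [-0.38 -0.96 -0.22] push 0.97
39.42 cmd 48.3,-17.6 pos [ 48.3 -17.6  66.5] f [ 0.3  -1.15  0.16] push 1.14
39.74 cmd 48.3,-17.0 pos [ 48.3 -16.9  66.5] f [-0.49 -0.79 -0.02] push 0.80
40.06 cmd 48.4,-16.4 pos [ 48.3 -16.4  66.5] f [-0.1  -1.15 -0.49] push 1.15
40.38 cmd 48.4,-15.8 pos [ 48.3 -15.9  66.5] f [-0.14 -1.64 -0.05] push 1.64
40.69 cmd 48.4,-15.2 pos [ 48.3 -15.7  66.5] f [-0.71 -3.71  0.21] push 3.73
recheck 3.38
```

The short strip is felt at foot y≈-15.8, so it sits at about y=99.2. Now the diagonal press on the free corner, expected near (13.8, -0.8).

```bash
python3 - <<'E'
from h import *
go(48,-26,speed=.05); go(0,-28,speed=.13); go(-4,-18.6,speed=.06)
f0,p,t=force(8); print(t,f0,p)
x,y=push(-4,-18.6,(1,1),8,1.,1.2,f0,speed=.03)
x,y=push(x,y,(1,1),20,.4,3.0,f0,speed=.03)
for i in range(4):
    f,p,t=force(12,.025); print(t,(f-f0).round(2),p.round(1))
s=get_state(); p,d=vision.grab_frame('wrist'); cv2.imwrite('pics/k_wrist.png',p); np.save('pics/k_st.npy',s,allow_pickle=True); np.save('f0.npy',f0)
print(x,y)
E
```

```text
42.1083 [-0.15817315  0.11205044 -1.40754274] [ -3.70881732 -18.24144725  66.44061044]
42.42 cmd -3.3,-17.9 pos [ -3.2 -18.   66.5] f [0.35 0.07 0.08] push -0.30
42.74 cmd -2.6,-17.2 pos [ -2.6 -17.2  66.5] f [ 0.22  0.06 -0.1 ] push -0.20
43.06 cmd -1.9,-16.5 pos [ -1.8 -16.4  66.5] f [ 0.08 -0.24  0.44] push 0.11
43.38 cmd -1.2,-15.8 pos [ -1.1 -15.7  66.5] f [ 0.22 -0.15 -0.  ] push -0.05
43.69 cmd -0.5,-15.1 pos [ -0.4 -15.   66.5] f [-0.12 -0.45 -0.3 ] push 0.40
44.01 cmd 0.2,-14.4 pos [  0.3 -14.3  66.5] f [ 0.48 -0.13  0.42] push -0.25
44.33 cmd 0.9,-13.7 pos [  1.  -13.6  66.5] f [-0.1  -0.25  0.08] push 0.24
44.64 cmd 1.7,-12.9 pos [  1.7 -12.9  66.5] f [0.04 0.55 0.02] push -0.42
44.96 cmd 1.9,-12.7 pos [  2.  -12.7  66.5] f [-0.06 -0.28  0.15] push 0.24
45.27 cmd 2.2,-12.4 pos [  2.2 -12.4  66.5] f [ 0.41 -0.38  0.42] push -0.02
45.59 cmd 2.5,-12.1 pos [  2.5 -12.1  66.5] f [0.27 0.03 0.11] push -0.21
45.91 cmd 2.8,-11.8 pos [  2.8 -11.8  66.5] f [-0.28  0.18  0.07] push 0.07
46.23 cmd 3.1,-11.5 pos [  3.  -11.6  66.5] f [ 0.02 -0.21  0.29] push 0.13
46.54 cmd 3.4,-11.2 pos [  3.2 -11.4  66.5] f [-0.33 -1.    0.19] push 0.94
46.86 cmd 3.6,-11.0 pos [  3.4 -11.2  66.4] f [-0.86 -1.82  0.55] push 1.90
47.17 cmd 3.9,-10.7 pos [  3.6 -11.   66.4] f [-2.3  -2.69  0.48] push 3.52
recheck 3.05
47.5583 [-2.45 -2.92  0.98] [  3.7 -10.9  66.4]
47.8583 [-2.79 -3.14  0.85] [  3.7 -10.8  66.4]
48.1583 [-3.38 -3.36  0.71] [  3.7 -10.8  66.4]
48.4583 [-3.54 -3.53  0.57] [  3.8 -10.8  66.5]
3.9195959492893317 -10.68040405071067
```

View pics/k_wrist.png

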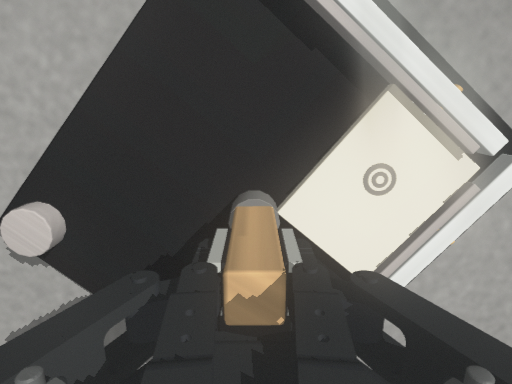

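Snug: contact came exactly at the predicted place, and the push was about equal on both axes (2.5 to 3.5 N each, 5 N in total) and held for more than 1.5 s. Now I'll back off diagonally, lift, and check the tile on the way out.

```bash
python3 - <<'E'
from h import *
go(-8,-22.6,speed=.05)
go(-14,-28,z=.16,speed=.12)
ctrl.pause(.1); s=get_state(); p,d=vision.grab_frame('wrist'); cv2.imwrite('pics/l_wrist.png',p); np.save('pics/l_st.npy',s,allow_pickle=True); print(s['time'])
g=(p.min(2)>140).astype(np.uint8)
ctrl.movep(np.array([.520,.3675,.12]),Q); ctrl.pause(.1)
print(get_state()['time'],get_state()['tcp_pos'])
E
```

```text
50.025
51.7583 [0.52120971 0.36555968 0.12021282]
```

View pics/l_wrist.png

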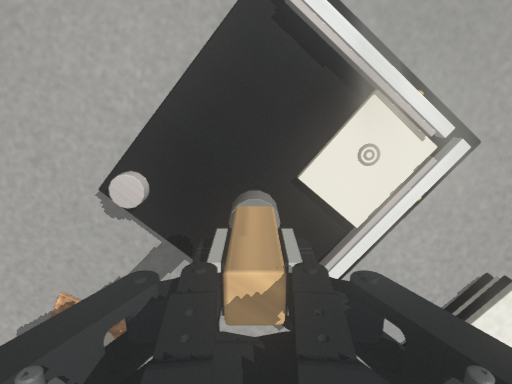

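The tile sits in the corner, flush along both strips (corners at (377,93), (437,140), (357,228) and (298,177)). Now I'll put the pusher back.

```bash
python3 - <<'E'
from h import *
def at(z,sp): ctrl.movel(np.array([.520,.363,z]),max_speed=sp)
at(.0605,.08)
f0,p,t=force(6); print(t,f0.round(2),p[2])
z=.0605
for i in range(14):
    z-=.0005; at(z,.02); f,p,t=force(3); print(f'{t:.2f} {z:.4f} {p[2]:.2f} fz {f[2]-f0[2]:.2f}')
    if f[2]-f0[2]>1.2: break
ctrl.ungrasp(); ctrl.pause(.2); s=get_state(); print(s['time'],s['tcp_pos'],s['contact_force'],s['width'])
E
```

```text
52.7583 [-0.05 -0.3  -1.26] 61.1066714777645
53.06 0.0600 60.22 fz 0.07
53.36 0.0595 59.47 fz -0.24
53.66 0.0590 58.96 fz -0.34
53.96 0.0585 58.46 fz 0.33
54.26 0.0580 57.98 fz -0.07
54.56 0.0575 57.46 fz 0.09
54.86 0.0570 56.97 fz 0.16
55.16 0.0565 56.48 fz -0.15
55.46 0.0560 55.99 fz 0.52
55.76 0.0555 55.70 fz 2.69
56.6 [0.52000121 0.36303241 0.05549835] [-0.13044754  0.4677809  -0.12295314] 0.08566278188214504
```

```bash
python3 - <<'E'
from h import *
ctrl.movel(np.array([.520,.363,.17]),max_speed=.1)
ctrl.movep(np.array([.57,.30,.28]),down(np.pi)); ctrl.pause(.2)
s=get_state(); print(s['time'],s['tcp_pos'],s['contact_force'])
for n in ('wrist','scene','side'):
    p,d=vision.grab_frame(n); 
    if n=='scene': p=cv2.resize(p[130:300,170:370],None,fx=4,fy=3.5)[:600]
    if n=='side': p=cv2.resize(p[100:280,190:350],None,fx=3.3,fy=3.3)
    cv2.imwrite(f'pics/m_{n}.png',p)
E
```

```text
58.95 [0.56922345 0.3006485  0.27902236] [ 0.55936022 -0.39762071 -0.8442364 ]
```

View pics/m_wrist.png

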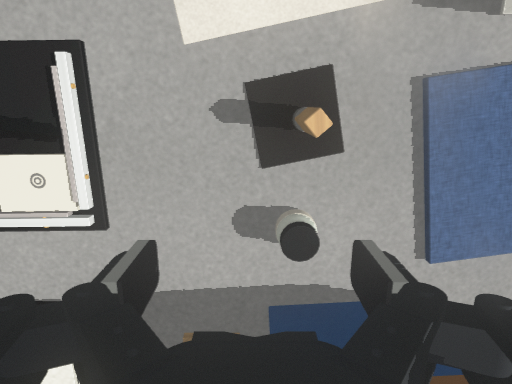

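View pics/m_scene.png

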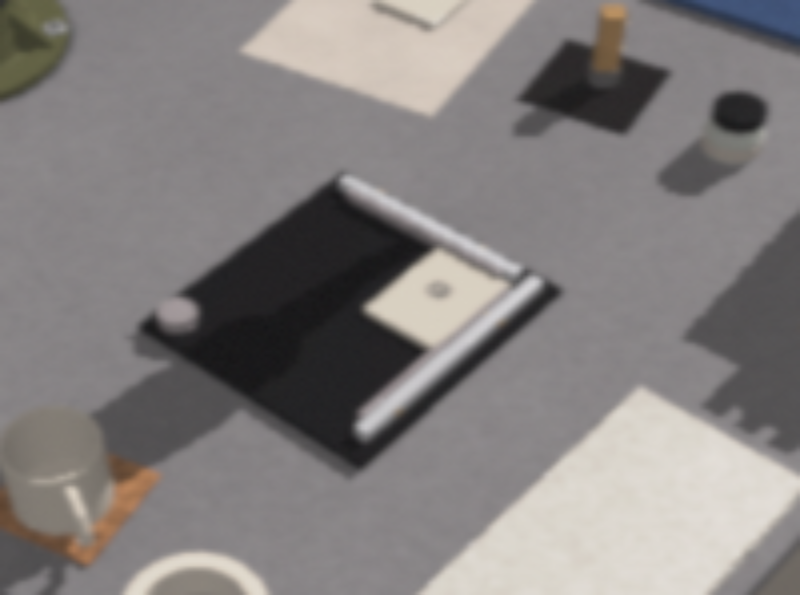

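View pics/m_side.png

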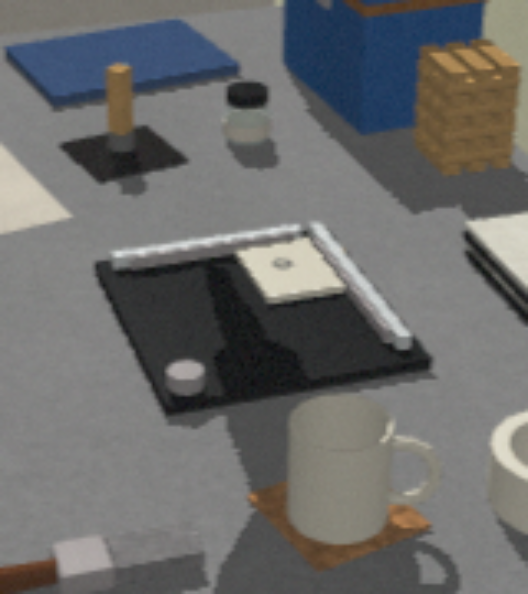

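The pusher stands upright on the mat (wrist view, (315,122)), the tile is flush in the corner, and nothing else has moved. I'm handing the job in.

```bash
python3 -c "
from station import *
ticket.close_job(); print(get_state()['time'])"
```

```text
the job is handed in; nothing more can be done
the job is handed in; nothing more can be done
```

The tile is squared up flush against both stop strips, the pusher stands upright back on its mat, and I've handed the job in at about 59 s of the 72 s allowed.

- **Long fence:** my first push jammed the tile with one corner on the strip, still about 13° askew, at about 4 N. I backed off and pushed nearer the end of the edge, which turned it flush. The strip felt firm at about stage x = 88.8 mm.
- **Short fence:** I slid the tile along the long strip until it met the short one, felt at about stage y = 99.2 mm.
- **Corner press:** I held the free corner diagonally for about 1.5 s, with roughly equal force on both axes. It crept up from about 3 N to 5 N in total during the hold, so it was not perfectly steady. That was the highest push I measured, against the 10 N limit.
- **Last checks:** the final pictures show the tile flush on both strips, the pusher upright on its mat and the other things where they were. The flush check after the corner press is by eye only, and the readings themselves are good to about 2 mm and 0.5 N. I set the pusher down about 5 mm from where it first stood, nearer the mat's centre.

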